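# Tighten the recessed pump nut with the long socket key

## Robot

A 6-joint arm with a two-finger parallel gripper is mounted at the origin on a cart in front of the work surface, level with it; the furniture and walls round the work are solid. World frame = base frame: x ahead of the robot, y to its left, z up, the work surface at z = 0. Lengths are in m, angles in rad, forces in N, time in s.
With the tool pointing down it reaches from about 0.35 to 0.775 m from the base axis. Payload 5.5 kg.
Tool frame: the origin (TCP) lies on the centre line of the jaws, within the pads' length; the fingertips stand 11 mm ahead of it and the grasp point (between the pads) lies 8 mm behind it (env.tip_reach is the distance from the TCP to the fingertips, in m); z points along the fingers, x is the direction in which the jaws open and shut, and the axes are right-handed (so a half turn about z gives the same grasp; the last joint's range is limited). The gripper opens to 85 mm and grips with 20 to 120 N. Pads are 22 mm wide; open, the fingers measure 114 mm over their backs; the gripper's body (76 mm by 85 mm) begins 54 mm behind the grasp point. The pads swing forward as they close: fully open they stand 13 mm farther back than shut.
Start: joints at [0.969, 0.313, 0.046, 1.304, 0, 1.431], TCP at [0.256, 0.515, 0.242] pointing down, gripper open.
Joint ranges: [-2.76, 2.76], [-0.86, 1.69], [-1.03, 1.26], [-2.2, 2.34], [-1.47, 1.5], [-3.14, 3.14]. Speed limits (rad/s): [2.57, 2.57, 3.14, 3.14, 3.14, 3.14].

## Interface

Orientations are given as a unit quaternion [w, x, y, z].
In Python, from workcell import env gives the robot as it stands.
- The arm moves only by the tool carry_out, never from a script. Its argument "moves" is one flat list of numbers, 7 for each row, row after row: the gripper command: -1 is shut, 1 is fully open, values between are in proportion, then the shift along the tool's x, y, z in m, then the turn, a rotation vector about the tool's x, y, z in degrees. A call has exactly 5 rows; each row shifts and turns the pose as measured when the row begins, along the tool's axes as they then stand; what a row does not reach is not made up. A row lasts 1/8 s, in which the tool goes at most 62.5 mm and 10.7 degrees, less where a joint would pass 70% of its speed; a pose out of reach is approached as far as the arm can. A call is refused whole if a number of a shift passes 0.0625 or a number of a turn 10.7, either way. A call with a gripper value outside its range is refused whole. The fingers move at their own pace and stop on an object; "squeeze" is the grip in N (left out, the last holds). Time passes only in rows, so rows that do not move let the fingers close, or fill a call up. It gives the time, the measured TCP pose, the force and the opening at its end, in the units of the state.
- env.get_state(): the state, without advancing time (a new reading comes with each control period).
- env.read_camera(name): name is "scene" or "top" or "wrist"; returns the picture (420x560x3 uint8, red, green, blue); there is no depth.
- env.calibration(name): a dict with "camera_matrix" (3x3 intrinsics, pixels), "k1" (the pictures are not rectified: a ray, as slopes to the right and down, at radius r is drawn at 1 + k1 r^2 times it, then the intrinsics apply), "rvec" (rotation vector, rad) and "tvec" (3), from world to camera coordinates, as OpenCV has them; the wrist camera has in their place "hand_eye" (4x4, takes a point from camera to tool coordinates, whose origin is the TCP and whose axes are the tool frame's). Camera axes: x right, y down, z forward; pixel columns grow to the right and rows downward; lengths in m; the calibration is good to about 2 mm. A picture is of the moment at which its call begins: read the wrist's pose just before it. calibration takes no time and is no camera call.
- env.hand_in(): hands the job in, once; it reports no verdict.
The state is a dict: "clock": time; "joint_pos": joint angles; "qvel": joint speeds; "tau": joint torques, N m; "tcp_pos": TCP position; "orientation": TCP orientation; "wrist_force": force on the tool from outside, world axes, zero at the start; "ft_torque": the same for the moment, N m; "finger_gap": finger opening in m.
Only numpy, scipy, OpenCV 4.12 (cv2) and the standard library are available. Lean on these libraries where they do the work, as an engineer would, in place of code of your own. Each camera call takes 0.05 s, during which the arm holds its last target. There are 200 camera calls.

## Task

Take the long socket key out of the stand, lower it into the deep bore of the dosing pump so that its slot straddles the rib of the nut at the bottom, and turn it clockwise (seen from above) until the nut stops. Let go and leave the key standing on the nut; leave the short key in the stand.

Things in the scene. Friction and masses are not known exactly. Their poses are not given: they have to be found in the camera images.
- key_long: Taller of two steel keys, 149 mm, upright in a stand's well. White T handle on top, 70 long, 14 thick, 24 high (125-149 mm above origin; grip across the 14), 14 mm shank, socket head 46 mm dia, 18 high; below it two jaws, 16 high, 32 long, with an open slot 19 mm wide between. Origin: centre of jaws' underside; z up, x along handle and slot alike (half turns are equal). About 0.22 kg.
- key_short: The shorter key, 84 mm tall, too short for the bore, else the same handle, socket, origin and axes. It stays in the stand: a grey block 84 x 174 x 47 mm with two round wells 52 mm wide, 35 deep, 90 mm apart, floors 12 mm above the bench. Either well may hold the long key.
- pump: Fixed dosing pump: an upright round aluminium head, 94 mm outside, top 125 mm above the bench, with a grey motor lying behind it. The head has an open upright bore 62 mm wide; the nut lies at its bottom. Origin: on the bore's axis at bench height; z up, x from the head to the motor.
- nut_top (a point): Centre of the nut's top face (58 mm dia), on the bore axis, 85 mm below the rim, 40 mm above the bench. A rib 44 mm long, 8 thick, 14 high crosses this face; x along the rib, turning with the nut, z up. The seated key's jaws rest on this face beside the rib, key origin here; play about 5 mm to each side and 18 degrees either way before the nut follows.
- nut (a joint): Turn of the nut in rad, growing clockwise seen from above. At 0 the rib lies along the pump's x. Starts at 0 to 0.17; firm stop at 0.96 (55 degrees), where the nut is tight. Turns stiffly (about 0.1 N m) and stays where left. Owing to the play the key itself must turn about 18 degrees further than the nut.

How it is judged:
On the way:
1. the long key is seated on the nut, its jaws on the nut's face, before the nut is tight (z of key_long in the frame of nut_top below 0.008 m and horizontal distance between key_long and nut_top below 0.016 m and angle between key_long's own z axis and vertical below 0.18 rad and value of joint nut below 0.7 rad), for 0.1 s.
At the end, for the whole second after the job is handed in: The nut has been turned clockwise to its stop (joint above 0.79 rad, 10 degrees short of the stop or better), and the long key stands released and at rest in the bore, its underside within 8 mm of the nut's face in height and 16 mm sideways of its centre, less than 10 degrees from upright (z of key_long in the frame of nut_top below 0.008 m and horizontal distance between key_long and nut_top below 0.016 m and angle between key_long's own z axis and vertical below 0.18 rad and value of joint nut above 0.79 rad and linear speed of key_long below 0.02 m/s); the robot touches nothing.
It fails at once if the short key is moved out of its well (more than 30 mm) (distance of key_short from where it was at the start of the episode above 0.03 m).
It also fails if it takes over 51 s, if anything falls off the work surface, if the arm or the gripper's body presses on something with over 40 N, if the wrist force passes 120 N, or if a joint passes its speed limit or range.

## Working session

There is one attempt and no reset: what is moved stays moved. The work goes in short steps, Python scripts to look and compute and a tool call to move; the robot and the scene stay as the last step left them, time stands still between calls to the robot, and variables do not carry over. Pictures are saved under pics/ and viewed, about 8 in all and at most 12, crops included, and the job is handed in when it is done.

Besides the shell and the picture viewer there is one more tool, called after "Call:" as a command line: name --argument value ..., lists and objects as JSON in quotes. carry_out: Moves the arm, as the interface text tells. Its arguments: {"type":"object","properties":{"moves":{"type":"array"},"squeeze":{"type":"number"}},"required":["moves"]}

```bash
mkdir -p pics; python3 - <<'E'
from workcell import env
import cv2
s=env.get_state();print({k:s[k] for k in('clock','tcp_pos','orientation','finger_gap')})
for n in('scene','top'):
    cv2.imwrite(f'pics/{n}0.png',env.read_camera(n)[:,:,::-1]);print(n,env.calibration(n))
print(env.calibration('wrist'))
E
```

```text
{'clock': 0.0, 'tcp_pos': array([0.25592212, 0.51435112, 0.24141058]), 'orientation': array([ 3.66093862e-04,  8.50150396e-01,  5.26539149e-01, -8.33620573e-04]), 'finger_gap': 0.08575992929524412}
scene {'camera_matrix': array([[492.51223266,   0.        , 268.94183545],
       [  0.        , 492.51223266, 216.22484988],
       [  0.        ,   0.        ,   1.        ]]), 'k1': -0.1601154348445792, 'rvec': array([ 2.12695446, -0.46141191,  0.26128622]), 'tvec': array([-0.39204145,  0.1889817 ,  0.73957721])}
top {'camera_matrix': array([[457.61132597,   0.        , 276.67470575],
       [  0.        , 457.61132597, 209.71868253],
       [  0.        ,   0.        ,   1.        ]]), 'k1': -0.12633750585734324, 'rvec': array([ 2.1226439 , -2.19122779,  0.07183462]), 'tvec': array([0.08556243, 0.48024291, 0.86909168])}
{'camera_matrix': array([[325.32663597,   0.        , 282.7825242 ],
       [  0.        , 325.32663597, 208.62947942],
       [  0.        ,   0.        ,   1.        ]]), 'k1': 0.01585892841300707, 'hand_eye': array([[ 9.99999480e-01,  1.01895419e-03,  5.09592365e-05,
         3.84874893e-04],
       [-9.83200848e-04,  9.49169468e-01,  3.14763965e-01,
        -8.13485636e-02],
       [ 2.72361109e-04, -3.14763852e-01,  9.49169976e-01,
        -1.31498293e-01],
       [ 0.00000000e+00,  0.00000000e+00,  0.00000000e+00,
         1.00000000e+00]])}
```

View pics/top0.png

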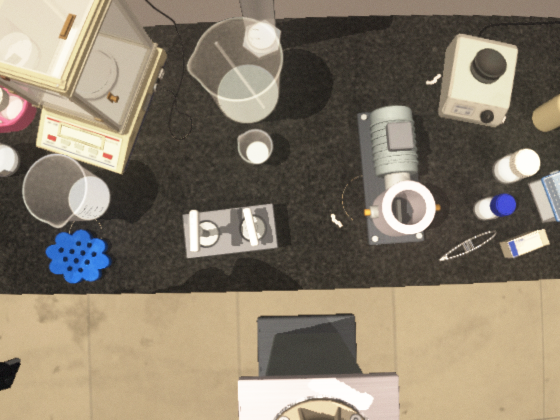

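View pics/scene0.png

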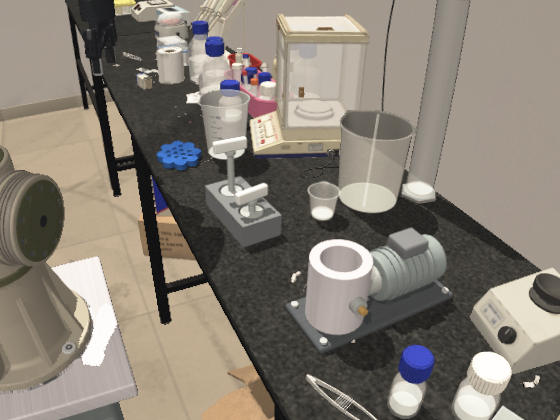

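The top view has the stand around (230,230), with the long key on the left, handle near (194,230), and the short key near (250,227). The pump bore is near (408,208). The scene view confirms that the far (left, +y) key is the tall one. Next I'll enlarge both areas.

```bash
python3 - <<'E'
import cv2,numpy as np
a=cv2.imread('pics/top0.png')
A=cv2.resize(a[195:265,175:285],None,fx=5,fy=5,interpolation=2)
B=cv2.resize(a[170:250,355:445],None,fx=5,fy=5,interpolation=2)
s=cv2.imread('pics/scene0.png');C=cv2.resize(s[130:250,195:290],None,fx=4,fy=4,interpolation=2)
cv2.imwrite('pics/cA.png',A);cv2.imwrite('pics/cB.png',B)
D=cv2.resize(s[235:335,295:385],None,fx=4.2,fy=4.2,interpolation=2)
out=np.zeros((480,380+378,3),np.uint8);out[:480,:380]=C;out[:420,380:]=D
cv2.imwrite('pics/cC.png',out)
o=np.zeros((400,800,3),np.uint8);o=np.zeros((400,550+450,3),np.uint8);o[:350,:550]=A;o[:400,550:]=B
cv2.imwrite('pics/cAB.png',cv2.resize(o,None,fx=.8,fy=.8,interpolation=cv2.INTER_AREA))
E
```

```text
(no output)
```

View pics/cAB.png

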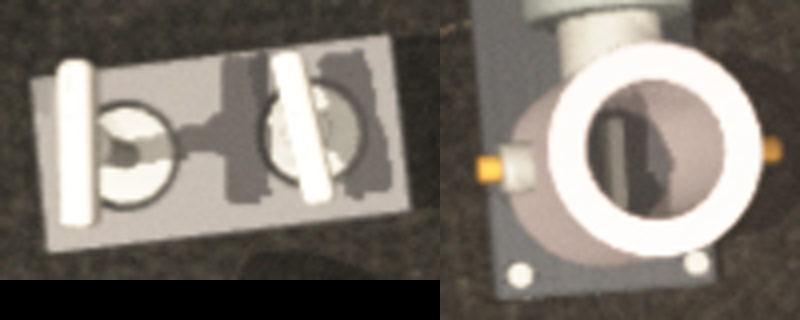

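View pics/cC.png

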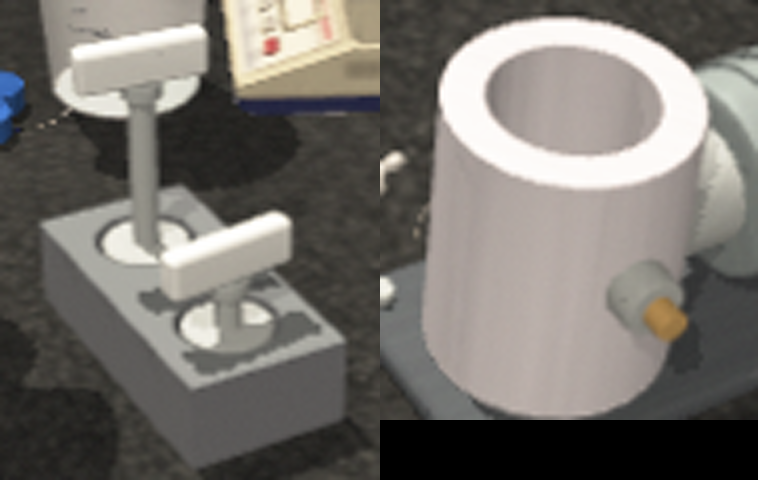

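The crops show the long handle's top face centred near pixel (193.5,230.4). The pump rim's centre is near (408.5,207.1), and the rib shows as a strip in the bore. I'll turn these into positions.

```bash
cat >h.py <<'E'
import numpy as np,cv2
from workcell import env
from scipy.spatial.transform import Rotation as R
def ray(n,uv,st=None):
    c=env.calibration(n);K=c['camera_matrix']
    p=cv2.undistortPoints(np.array([[uv]],float),K,np.array([c['k1'],0,0,0,0]))[0,0]
    d=np.array([p[0],p[1],1.])
    if n=='wrist':
        T=c['hand_eye'];q=st['orientation'];Rt=R.from_quat([*q[1:],q[0]]).as_matrix()
        return st['tcp_pos']+Rt@T[:3,3],Rt@T[:3,:3]@d
    Rm=R.from_rotvec(c['rvec']).as_matrix()
    return -Rm.T@c['tvec'],Rm.T@d
def at(n,uv,z,st=None):
    o,d=ray(n,uv,st);return o+d*(z-o[2])/d[2]
def proj(n,P,st=None):
    c=env.calibration(n);D=np.array([c['k1'],0,0,0,0])
    P=np.atleast_2d(np.array(P,float))
    if n=='wrist':
        q=st['orientation'];Rt=R.from_quat([*q[1:],q[0]]).as_matrix();T=c['hand_eye']
        X=((P-st['tcp_pos'])@Rt-T[:3,3])@T[:3,:3]; rv=tv=np.zeros(3)
    else: X=P;rv,tv=c['rvec'],c['tvec']
    return cv2.projectPoints(X,rv,tv,c['camera_matrix'],D)[0][:,0]
def yaw(a,b): d=b-a;return np.degrees(np.arctan2(d[1],d[0]))
E
python3 - <<'E'
from h import *
np.set_printoptions(precision=4,suppress=True)
A=lambda u,v:(175+u/4-.375,195+v/4-.375)
B=lambda u,v:(355+(u-440)/4-.375,170+v/4-.375)
T=lambda p,z:at('top',p,z)
print('long c',T(A(75.5,143),.161)); a,b=T(A(60,224),.161),T(A(58,62),.161);print('len,yaw',np.linalg.norm(a-b),yaw(a,b))
S=lambda u,v:(195+(u+.5)/4-.5,130+(v+.5)/4-.5)
# scene: handle bottom-front etc.
print('short',T(A(300,128),.096))
st=[T(A(*p),.047) for p in((31,78),(390,35),(411,210),(48,252))];print('stand',np.mean(st,0),yaw(st[1],st[0]),[np.linalg.norm(st[i]-st[i-1]) for i in range(4)])
print('wellL',T(A(123,155),.047),'wellR',T(A(313,130),.047))
print('pump',T(B(655.5,150),.125),'diam',np.linalg.norm(T(B(547,150),.125)-T(B(764,150),.125)))
print('pump scene',at('scene',(295+(574.-380)/4.2,235+103/4.2),.125))
print('base yaw',yaw(T(B(498,298),.01),T(B(472,0),.01)),'right',yaw(T(B(717,285),.01),T(B(692,0),.01)))
print('screws yaw',yaw(T((374,239),.01),T((363,118),.01)))
print('rib',T(B(613,115),.054),T(B(619,207),.054),yaw(T(B(619,207),.054),T(B(613,115),.054)))
print(ray('top',(280,210))[0],ray('scene',(280,210))[0])
E
```

```text
long c [0.4395 0.2057 0.161 ]
len,yaw 0.06749886318208125 -0.07946980280258018
short [0.4469 0.1176 0.096 ]
stand [0.4437 0.161  0.047 ] 94.90961681265534 [np.float64(0.08391487431553754), np.float64(0.1740937657953941), np.float64(0.08381128611809772), np.float64(0.174436631504271)]
wellL [0.4397 0.2072 0.047 ] wellR [0.4488 0.1158 0.047 ]
pump [ 0.4698 -0.1616  0.125 ] diam 0.09545970655473915
pump scene [ 0.4703 -0.1641  0.125 ]
base yaw 2.1593321195841395 right 1.5536902874099683
screws yaw 2.1159513838752657
rib [ 0.4938 -0.1608  0.054 ] [ 0.4501 -0.1612  0.054 ] 0.5530401902692391
[0.3958 0.0445 0.9136] [ 0.1366 -0.6221  0.5751]
```

Call:
carry_out --moves '[1,0,0,0,0,0,-9,1,0,0,0,0,0,-9,1,0,0,0,0,0,-8.5,1,-0.05,0.03,0,0,0,0,1,-0.05,0.03,0,0,0,0]'

```text
clock: 0.72
tcp_pos: [0.3163, 0.4152, 0.2384]
orientation: [0.0, 0.699, 0.716, -0.003]
wrist_force: [1.1, 0.4, -0.6]
finger_gap: 0.0855
```

```bash
cat >>h.py <<'E'
def to(x,y,z,w=90.):
    s=env.get_state();q=s['orientation'];Rm=R.from_quat([*q[1:],q[0]])
    c,n=np.cos(np.radians(w)),np.sin(np.radians(w))
    Rg=R.from_matrix(np.array([[c,n,0],[n,-c,0],[0,0,-1]]))
    np.set_printoptions(precision=4,suppress=True)
    print('t',s['clock'],'p',s['tcp_pos'],'gap',s['finger_gap'],'F',s['wrist_force'],'M',s['ft_torque'])
    print('shift',Rm.inv().apply(np.array([x,y,z])-s['tcp_pos']),'turn',(Rm.inv()*Rg).as_rotvec(degrees=True),'q',s['joint_pos'])
E
python3 -c "
from h import *
to(.4395,.2065,.23)"
```

```text
t 0.725 p [0.3163 0.4152 0.2384] gap 0.08546280409419633 F [ 1.0835  0.4397 -0.6409] M [-0.0242 -0.0565 -0.0187]
shift [-0.2116  0.1182  0.0089] turn [-0.2329  0.2875  1.3762] q [ 0.7664  0.2169 -0.092   1.2683 -0.0009  0.7424]
```

Call:
carry_out --moves '[1,-0.05,0.028,0,0,0,1.4,1,-0.05,0.03,0,0,0,0,1,-0.05,0.03,0,0,0,0,1,-0.05,0.03,0,0,0,0,1,0,0,0,0,0,0]'

```text
clock: 1.35
tcp_pos: [0.439, 0.2062, 0.2371]
orientation: [0.0, 0.709, 0.705, -0.004]
wrist_force: [-0.3, 0.9, -0.2]
finger_gap: 0.0854
```

```bash
python3 -c "
from h import *
to(.4395,.2065,.141)
s=env.get_state();im=env.read_camera('wrist');cv2.imwrite('pics/w1.png',im[:,:,::-1])
print(proj('wrist',[[.4395,.2065,.161],[.4745,.2065,.161],[.4045,.2065,.161],[.4395,.2065,.012]],s))"
```

```text
t 1.35 p [0.439  0.2062 0.2371] gap 0.08542154071086207 F [-0.336   0.866  -0.1801] M [ 0.0304 -0.0198  0.0622]
shift [0.001  0.001  0.0961] turn [-0.3162  0.3788 -0.3117] q [ 0.2763  0.1473 -0.1807  1.2499 -0.0048  0.2817]
[[283.1251 226.9334]
 [283.3259 272.4566]
 [282.9041 176.7973]
 [283.9337 178.6791]]
```

View pics/w1.png

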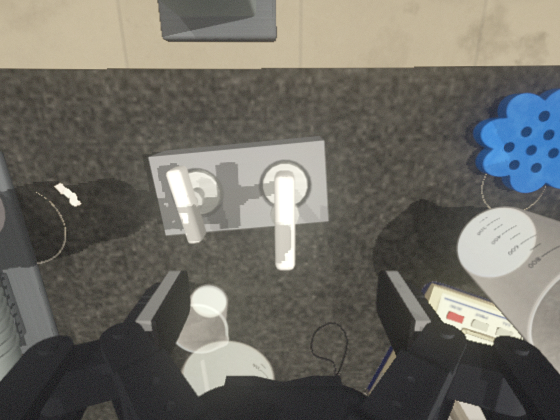

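The handle is centred near (285,221) with its ends at rows 172 and 270. That's within 2–4 px of the prediction, so I'll descend and grip.

Call:
carry_out --moves '[1,0.001,-0.001,0.04,-0.3,0.3,0,1,0,0,0.04,0,0,0,1,0,0,0.016,0,0,0,1,0,0,0.0,0,0,0,-0.3,0,0,0,0,0,0]' --squeeze 60

```text
clock: 2.02
tcp_pos: [0.4334, 0.2136, 0.1389]
orientation: [-0.001, 0.706, 0.709, -0.0]
wrist_force: [0.3, -0.2, 0.2]
finger_gap: 0.0697
```

```bash
python3 -c "
from h import *
to(.438,.207,.141)"
```

```text
t 2.025 p [0.4334 0.2136 0.1389] gap 0.06971906728624105 F [ 0.3361 -0.1917  0.242 ] M [0.0342 0.0144 0.0176]
shift [-0.0066  0.0045 -0.0021] turn [-0.1172 -0.0608  0.2434] q [ 0.2906  0.1977 -0.3691  1.0057  0.0016  0.2863]
```

Call:
carry_out --moves '[-0.3,-0.0066,0.0045,-0.002,0,0,0.2,-0.8,0,0,0,0,0,0,-1,0,0,0,0,0,0,-1,0,0,0,0,0,0,-1,0,0,0,0,0,0]' --squeeze 60

```text
clock: 2.65
tcp_pos: [0.4396, 0.2073, 0.1434]
orientation: [-0.0, 0.707, 0.707, 0.001]
wrist_force: [0.2, 0.6, -0.3]
finger_gap: 0.0179
```

```bash
python3 -c "
from h import *
to(.438,.207,.141)"
```

```text
t 2.65 p [0.4396 0.2073 0.1434] gap 0.017930096861389282 F [ 0.1877  0.5662 -0.3238] M [ 0.0455 -0.022  -0.013 ]
shift [-0.0003 -0.0016  0.0024] turn [ 0.106  -0.1289  0.0581] q [ 0.2744  0.196  -0.3592  1.0132  0.0017  0.2734]
```

Call:
carry_out --moves '[-1,0,-0.001,0.002,0,0,0,-1,0,0,0,0,0,0,-1,0,0,0,0,0,0,-1,0,0,-0.005,0,0,0,-1,0,0,-0.005,0,0,0]' --squeeze 80

```text
clock: 3.28
tcp_pos: [0.4394, 0.2072, 0.153]
orientation: [0.001, 0.707, 0.707, 0.002]
wrist_force: [-0.2, -0.6, -1.4]
finger_gap: 0.017
```

```bash
python3 -c "
from h import *
to(.438,.207,.281)"
```

```text
t 3.275 p [0.4394 0.2072 0.153 ] gap 0.016990941680335468 F [-0.1785 -0.5715 -1.4407] M [-0.033   0.0271  0.0236]
shift [ 0.     -0.0008 -0.128 ] turn [ 0.2325 -0.1157  0.0438] q [ 0.2748  0.1865 -0.3459  1.0339  0.0008  0.274 ]
```

Call:
carry_out --moves '[-1,0,0,-0.02,0,0,0,-1,0,0,-0.035,0,0,0,-1,0,0,-0.04,0,0,0,-1,0,0,-0.035,0,0,0,-1,0,0,0,0,0,0]'

```text
clock: 3.9
tcp_pos: [0.4379, 0.2068, 0.287]
orientation: [0.0, 0.707, 0.707, 0.001]
wrist_force: [-0.3, -0.7, -2.5]
finger_gap: 0.0168
```

```bash
python3 -c "
from h import *
to(.4698,-.1625,.285)
s=env.get_state()
for n in('wrist','scene'): cv2.imwrite(f'pics/{n}2.png',env.read_camera(n)[:,:,::-1])
a=cv2.imread('pics/wrist2.png');b=cv2.imread('pics/scene2.png')
cv2.imwrite('pics/m2.png',np.hstack([cv2.resize(a[120:420,150:430],None,fx=1.4,fy=1.4),cv2.resize(b[40:260,160:340],(343,420))]))"
```

```text
t 3.9 p [0.4379 0.2068 0.287 ] gap 0.016806385235140435 F [-0.257  -0.7159 -2.5347] M [-0.0231  0.0034  0.011 ]
shift [-0.3694  0.0315  0.0014] turn [ 0.0929 -0.0872  0.0521] q [ 0.2747  0.1251 -0.0849  1.3588  0.001   0.2738]
```

View pics/m2.png

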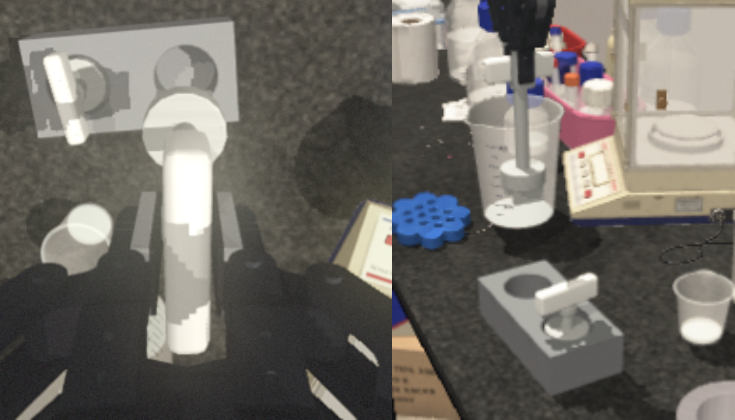

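The long key hangs in the grip over the empty well, and the short key is still in its stand. The weight reading of 2.5 N is plausible. Now over to the pump.

Call:
carry_out --moves '[-1,-0.03,0.003,0,0,0,0,-1,-0.045,0.004,0,0,0,0,-1,-0.045,0.004,0,0,0,0,-1,-0.045,0.004,0,0,0,0,-1,-0.045,0.004,0,0,0,0]'

```text
clock: 4.62
tcp_pos: [0.4519, -0.0064, 0.274]
orientation: [-0.007, 0.704, 0.71, -0.006]
wrist_force: [-0.3, -0.4, -2.2]
finger_gap: 0.0171
```

```bash
python3 -c "
from h import *
to(.4698,-.1625,.287)"
```

```text
t 4.625 p [ 0.4519 -0.0064  0.274 ] gap 0.017058367327135067 F [-0.3466 -0.3776 -2.2284] M [ 0.0184 -0.0827  0.0074]
shift [-0.1562  0.0163 -0.0134] turn [-1.0594 -0.0361  0.4986] q [-0.1902  0.0815 -0.1658  1.3418 -0.003  -0.1989]
```

Call:
carry_out --moves '[-1,-0.03,0.003,-0.014,-1,0,0.5,-1,-0.04,0.005,-0.003,0,0,0,-1,-0.04,0.004,0,0,0,0,-1,-0.03,0.002,0,0,0,0,-1,-0.01,0,0,0,0,0]'

```text
clock: 5.25
tcp_pos: [0.4618, -0.1621, 0.2806]
orientation: [-0.008, 0.709, 0.705, -0.003]
wrist_force: [0.8, 0.4, -2.0]
finger_gap: 0.0168
```

```bash
python3 -c "
from h import *
to(.4698,-.1625,.287)"
```

```text
t 5.25 p [ 0.4618 -0.1621  0.2806] gap 0.016822213439152 F [ 0.756   0.4053 -1.9947] M [ 0.0443 -0.0223 -0.0271]
shift [-0.0003  0.0079 -0.0066] turn [-0.935  -0.4089 -0.2649] q [-0.5008  0.1525 -0.0684  1.3676 -0.0015 -0.4962]
```

Call:
carry_out --moves '[-1,0,0.008,-0.006,-0.9,-0.4,-0.2,-1,0,0,0,0,0,0,-1,0,0,0,0,0,0,-1,0,0,0,0,0,0,-1,0,0,0,0,0,0]'

```text
clock: 5.88
tcp_pos: [0.4695, -0.1587, 0.2852]
orientation: [-0.002, 0.706, 0.708, 0.0]
wrist_force: [0.3, -0.2, -1.8]
finger_gap: 0.0171
```

```bash
python3 -c "
from h import *
to(.4698,-.1625,.287)
s=env.get_state();q=s['orientation']
for n in('wrist','top','scene'): cv2.imwrite(f'pics/{n}3.png',env.read_camera(n)[:,:,::-1])
p=s['tcp_pos'];Rt=R.from_quat([*q[1:],q[0]]).as_matrix()
print('head exp',proj('wrist',[p+Rt@[0,0,.095]],s),proj('scene',[p+Rt@[0,0,.095],p+Rt@[0,0,.113]]))
a=cv2.imread('pics/wrist3.png');b=cv2.imread('pics/scene3.png');c=cv2.imread('pics/top3.png')
cv2.imwrite('pics/m3.png',np.hstack([cv2.resize(a[120:420,150:430],None,fx=1.4,fy=1.4),cv2.resize(b[120:340,260:440],(343,420))]))"
```

```text
t 5.875 p [ 0.4695 -0.1587  0.2852] gap 0.01711469586552565 F [ 0.2994 -0.2194 -1.7564] M [-0.0473 -0.023   0.024 ]
shift [-0.0038  0.0003 -0.0018] turn [-0.1377 -0.145   0.1254] q [-0.4888  0.1517 -0.0578  1.3646  0.0011 -0.4909]
head exp [[281.9898 216.3931]] [[342.917  220.7718]
 [341.6425 231.2937]]
```

View pics/m3.png

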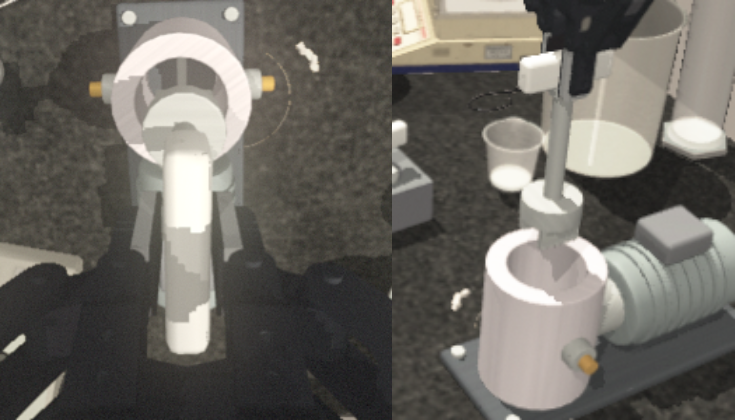

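```bash
python3 -c "
from h import *
s=env.get_state()
f=lambda u,v:(150+u/1.4,120+v/1.4)
print(at('wrist',f(112,98),.125,s),at('wrist',f(252,98),.125,s))
print(at('wrist',f(182,32),.125,s),'rib',at('wrist',f(182,60),.054,s),at('wrist',f(182,85),.054,s))"
```

```text
[ 0.46655802 -0.20697086  0.125     ] [ 0.46636237 -0.11431029  0.125     ]
[ 0.42335403 -0.16065562  0.125     ] rib [ 0.45391133 -0.16108921  0.054     ] [ 0.47441592 -0.16109047  0.054     ]
```

Call:
carry_out --moves '[-1,-0.0025,0,0,0,0,0,-1,0,0,0,0,0,0,-1,0,0,0,0,0,0,-1,0,0,0,0,0,0,-1,0,0,0,0,0,0]'

```text
clock: 6.65
tcp_pos: [0.4695, -0.162, 0.2851]
orientation: [-0.002, 0.707, 0.708, -0.0]
wrist_force: [-0.4, 0.5, -2.1]
finger_gap: 0.0172
```

```bash
python3 -c "
from h import *
to(.4698,-.1620,.169)"
```

```text
t 6.65 p [ 0.4695 -0.162   0.2851] gap 0.017201438958371205 F [-0.3681  0.4964 -2.1151] M [0.0122 0.0262 0.0078]
shift [-0.0003  0.0006  0.1161] turn [-0.1455 -0.1439  0.0675] q [-0.4946  0.1538 -0.0556  1.3648  0.001  -0.4958]
```

Call:
carry_out --moves '[-1,0,0,0.015,-0.1,-0.1,0,-1,0,0,0.02,0,0,0,-1,0,0,0.02,0,0,0,-1,0,0,0.015,0,0,0,-1,0,0,0,0,0,0]'

```text
clock: 7.28
tcp_pos: [0.4699, -0.1621, 0.2137]
orientation: [0.0, 0.707, 0.708, 0.0]
wrist_force: [-0.1, 0.2, -0.2]
finger_gap: 0.0168
```

```bash
python3 -c "
from h import *
to(.4698,-.1615,.169)"
```

```text
t 7.275 p [ 0.4699 -0.1621  0.2137] gap 0.016799939499753593 F [-0.0992  0.1816 -0.2027] M [0.0249 0.0053 0.0163]
shift [ 0.0007 -0.0001  0.0447] turn [0.0437 0.0053 0.0639] q [-0.4941  0.1733 -0.2073  1.1894  0.0003 -0.4952]
```

Call:
carry_out --moves '[-1,0.0005,0,0.008,0,0,0,-1,0,0,0.008,0,0,0,-1,0,0,0.008,0,0,0,-1,0,0,0.004,0,0,0,-1,0,0,0,0,0,0]'

```text
clock: 7.9
tcp_pos: [0.4709, -0.1621, 0.1853]
orientation: [0.002, 0.707, 0.708, 0.001]
wrist_force: [0.1, -0.3, -2.3]
finger_gap: 0.0169
```

```bash
python3 -c "
from h import *
to(.4698,-.1615,.169)"
```

```text
t 7.9 p [ 0.4709 -0.1621  0.1853] gap 0.016865934051394957 F [ 0.107  -0.2816 -2.2998] M [ 0.0668 -0.0233 -0.0476]
shift [ 0.0006 -0.0011  0.0163] turn [0.1758 0.0737 0.069 ] q [-0.4931  0.1882 -0.2605  1.1189  0.0003 -0.4943]
```

Call:
carry_out --moves '[-1,0.0005,-0.001,0.004,0.2,0,0,-1,0,0,0.004,0,0,0,-1,0,0,0.003,0,0,0,-1,0,0,0.003,0,0,0,-1,0,0,0,0,0,0]'

```text
clock: 8.52
tcp_pos: [0.4707, -0.1621, 0.1715]
orientation: [0.001, 0.707, 0.708, -0.0]
wrist_force: [-0.1, 0.0, 0.7]
finger_gap: 0.0168
```

```bash
python3 -c "
from h import *
to(.4698,-.1615,.169)"
```

```text
t 8.525 p [ 0.4707 -0.1621  0.1715] gap 0.016816612604279337 F [-0.128   0.0361  0.7215] M [0.0214 0.0231 0.0103]
shift [ 0.0006 -0.0009  0.0025] turn [0.0887 0.1499 0.0692] q [-0.4921  0.1972 -0.2844  1.0866 -0.0016 -0.4934]
```

Call:
carry_out --moves '[-1,0,0,0.001,0,0,0,-1,0,0,0.001,0,0,0,-1,0,0,0.001,0,0,0,-1,0,0,0.0,0,0,0,-1,0,0,0,0,0,0]'

```text
clock: 9.15
tcp_pos: [0.4722, -0.1627, 0.1716]
orientation: [0.004, 0.707, 0.708, 0.001]
wrist_force: [-0.5, -0.7, 1.0]
finger_gap: 0.0169
```

```bash
python3 -c "
from h import *
to(.4698,-.1615,.169)"
```

```text
t 9.15 p [ 0.4722 -0.1627  0.1716] gap 0.01685522772427616 F [-0.4868 -0.6658  0.9759] M [0.0604 0.1164 0.0026]
shift [ 0.0012 -0.0025  0.0026] turn [0.3874 0.271  0.0757] q [-0.4921  0.1958 -0.2859  1.0809 -0.001  -0.4934]
```

Seated: contact came at TCP z 0.1716, and resting on the rib's top would have stopped it at about 0.183. Now I'll turn clockwise.

Call:
carry_out --moves '[-1,0.001,-0.002,0,0.3,0.2,4,-1,0,0,0,0,0,6,-1,0,0,0,0,0,7,-1,0,0,0,0,0,7,-1,0,0,0,0,0,0]'

```text
clock: 9.78
tcp_pos: [0.4702, -0.1615, 0.1715]
orientation: [0.001, 0.841, 0.54, 0.0]
wrist_force: [-1.4, 0.5, 1.7]
finger_gap: 0.0167
```

```bash
python3 -c "
from h import *
to(.4703,-.1615,.171,70)"
```

```text
t 9.775 p [ 0.4702 -0.1615  0.1715] gap 0.016674010835394427 F [-1.4209  0.4934  1.7235] M [ 0.0743  0.1281 -0.0055]
shift [0.     0.     0.0005] turn [ 0.0891 -0.0072 -4.5869] q [-0.4926  0.1968 -0.2849  1.0875  0.0003 -0.0635]
```

Now at a tool yaw of 65.4° with no nut torque yet, so I'll continue.

Call:
carry_out --moves '[-1,0,0,0,0,0,6,-1,0,0,0,0,0,6,-1,0,0,0,0,0,6,-1,0,0,0,0,0,6,-1,0,0,0,0,0,0]'

```text
clock: 10.4
tcp_pos: [0.4705, -0.1614, 0.1715]
orientation: [0.0, 0.935, 0.354, 0.001]
wrist_force: [-0.2, -0.1, 1.6]
finger_gap: 0.0173
```

```bash
python3 -c "
from h import *
to(.4703,-.1615,.171,40)"
```

```text
t 10.4 p [ 0.4705 -0.1614  0.1715] gap 0.017293556854786913 F [-0.2006 -0.144   1.5581] M [0.0753 0.1133 0.017 ]
shift [-0.0002 -0.      0.0005] turn [ 0.0787 -0.0677  1.4799] q [-0.4925  0.197  -0.2848  1.0873  0.0006  0.3544]
```

Call:
carry_out --moves '[-1,0,0,0,0,0,6,-1,0,0,0,0,0,6,-1,0,0,0,0,0,6,-1,0,0,0,0,0,5,-1,0,0,0,0,0,0]'

```text
clock: 11.02
tcp_pos: [0.4706, -0.1613, 0.1715]
orientation: [0.0, 0.986, 0.164, 0.001]
wrist_force: [-0.6, 0.4, 2.0]
finger_gap: 0.0168
```

```bash
python3 -c "
from h import *
to(.4703,-.1615,.171,17)"
```

```text
t 11.025 p [ 0.4706 -0.1613  0.1715] gap 0.016801181957498582 F [-0.5773  0.3813  1.9796] M [0.0925 0.072  0.0142]
shift [-0.0004  0.      0.0005] turn [ 0.0426 -0.1172  1.861 ] q [-0.4923  0.197  -0.2847  1.0871  0.001   0.7493]
```

Call:
carry_out --moves '[-1,0,0,0,0,0,3,-1,0,0,0,0,0,2,-1,0,0,0,0,0,2,-1,0,0,0,0,0,0,-1,0,0,0,0,0,0]'

```text
clock: 11.65
tcp_pos: [0.4708, -0.1612, 0.1715]
orientation: [0.0, 0.994, 0.108, 0.001]
wrist_force: [-0.3, 0.2, 2.5]
finger_gap: 0.0165
```

```bash
python3 -c "
from h import *
to(.4703,-.1615,.171,15)
s=env.get_state();cv2.imwrite('pics/w4.png',env.read_camera('wrist')[:,:,::-1]);cv2.imwrite('pics/top4.png',env.read_camera('top')[:,:,::-1])
a=cv2.imread('pics/w4.png');b=cv2.imread('pics/top4.png')
cv2.imwrite('pics/m4.png',np.hstack([cv2.resize(a[120:420,150:430],None,fx=1.4,fy=1.4),cv2.resize(b[165:255,355:445],(400,420))]))"
```

```text
t 11.65 p [ 0.4708 -0.1612  0.1715] gap 0.016544444000113564 F [-0.2737  0.2166  2.4725] M [0.0089 0.0616 0.6202]
shift [-0.0005  0.0002  0.0005] turn [ 0.0414 -0.1197 -2.6547] q [-0.4918  0.1971 -0.2846  1.0871  0.0009  0.8635]
```

View pics/m4.png

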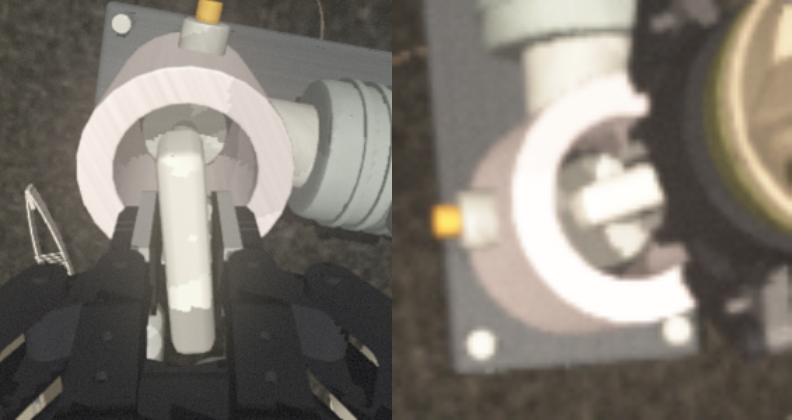

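Torque rose to 0.62 N·m at about 77° of key turn, against about 0 before, so this is the firm stop. The picture shows the head inside the bore and the handle turned crosswise. I'll ease back 3°, then open.

Call:
carry_out --moves '[-1,0,0,0,0,0,-3,-1,0,0,0,0,0,0,-0.6,0,0,0,0,0,0,-0.3,0,0,0,0,0,0,0,0,0,0,0,0,0]' --squeeze 20

```text
clock: 12.38
tcp_pos: [0.4706, -0.1613, 0.1711]
orientation: [0.0, 0.991, 0.132, 0.001]
wrist_force: [0.5, 0.4, 1.3]
finger_gap: 0.0428
```

Call:
carry_out --moves '[0.3,0,0,0,0,0,0,0.6,0,0,0,0,0,0,0.6,0,0,-0.01,0,0,0,0.6,0,0,-0.02,0,0,0,0.6,0,0,-0.03,0,0,0]'

```text
clock: 13.0
tcp_pos: [0.4692, -0.1608, 0.2316]
orientation: [-0.001, 0.991, 0.132, -0.001]
wrist_force: [0.2, 0.4, 0.4]
finger_gap: 0.0681
```

Call:
carry_out --moves '[0.6,0,0,-0.03,0,0,0,0.6,0,0,-0.03,0,0,0,0.6,0.04,0,-0.01,0,0,0,0.6,0.0,-0.06,0,0,0,0,0.6,0,-0.06,0,0,0,0]'

```text
clock: 13.62
tcp_pos: [0.481, -0.0361, 0.3083]
orientation: [0.001, 0.992, 0.128, 0.002]
wrist_force: [0.3, 0.8, -0.4]
finger_gap: 0.0685
```

```bash
python3 -c "
from h import *
to(.4703,-.1615,.171,15)
b=env.read_camera('scene')[:,:,::-1];a=env.read_camera('top')[:,:,::-1]
cv2.imwrite('pics/m5.png',np.hstack([cv2.resize(a[165:255,355:445],(400,400)),cv2.resize(b[150:350,200:400],(400,400))]))"
```

```text
t 13.625 p [ 0.481  -0.0361  0.3083] gap 0.06851678339100523 F [ 0.3377  0.8286 -0.4167] M [-0.0061 -0.0084  0.0011]
shift [-0.0426  0.1184  0.1374] turn [ 0.111  -0.2101 -0.3478] q [-0.2416  0.1174 -0.042   1.4072  0.0001  1.0735]
```

View pics/m5.png

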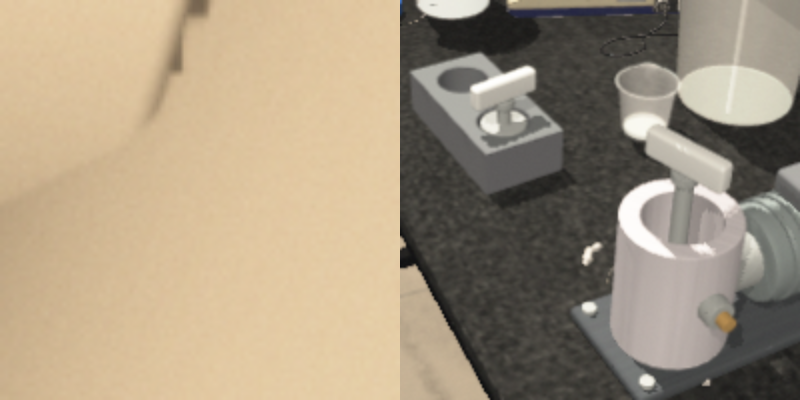

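The key stands upright in the bore, handle crosswise, and the short key is untouched. Next I'll check the pose against the model.

```bash
python3 -c "
from h import *
c=np.array([.4700,-.1612,.189])
for y in(-60,-73,-85):
  a=np.radians(y);e=np.array([np.cos(a),np.sin(a),0]);n=np.array([-e[1],e[0],0])
  P=[c+s*.035*e+t*.007*n for s in(-1,1) for t in(-1,1)]
  print(y,(proj('scene',P)-[200,150])*2+[400,0])"
```

```text
-60 [[639.9554323  132.70311981]
 [649.83750126 123.82563495]
 [729.67681767 167.09434293]
 [738.65309096 157.31380155]]
-73 [[644.84660555 127.25276534]
 [658.14637177 120.16950544]
 [721.3074885  171.30966459]
 [734.42501697 163.24769574]]
-85 [[651.23340671 123.06849917]
 [667.08128124 117.90472498]
 [711.93284831 173.9934368 ]
 [728.30379783 167.95723896]]
```

```bash
python3 -c "
import cv2
a=cv2.imread('pics/m5.png')[100:260,610:770]
cv2.imwrite('pics/m5c.png',cv2.resize(a,None,fx=3.75,fy=3.75,interpolation=2))"
```

```text
(no output)
```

View pics/m5c.png

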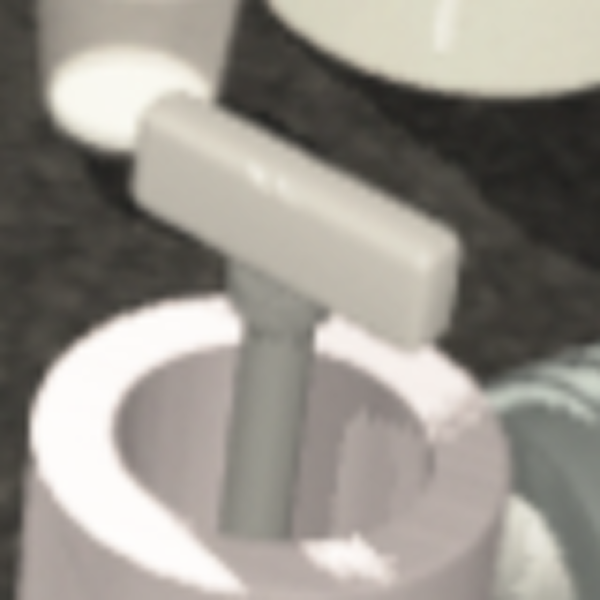

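The handle matches the model to about 1 px in position and height, which is seated, upright and centred. It sits at a yaw of about −66 to −70°, consistent with the stop at −71° less the 3° I eased back. Handing in.

```bash
python3 -c "
from workcell import env
print(env.hand_in())"
```

```text
the job is handed in; nothing more can be done
None
```

I took the long key out of the stand, lowered it into the bore and turned it clockwise until it hit a firm stop. I then eased back 3°, let go and handed in. The hand-in gives no verdict, and I had no direct reading of the nut.

**Seating:** contact came at TCP height 0.1716 m, which puts the key's underside about 2 mm above the nominal nut face. Resting on top of the rib would have stopped it at about 0.183 m, so the slot is straddling the rib.

**Turning:** torque jumped from 0.01 to 0.62 N·m just past 71° of key turn, about where I expected the nut's stop. The sensor did not show the expected 0.1 N·m of nut friction on the way there, so the stop rests on that jump and its angle.

**Final picture:** the key stands upright and released in the bore, its handle within about 1–2 mm of where it should be. The short key is still in its well, and the arm is clear at 13.6 s on the clock.

**One disagreement:** I read the handle's yaw as about −66°, while the gripper was at about −75° when it opened. I put this down to pad give at the stop plus the 3° of easing back. Taken at face value, −66° would still mean the nut is at about 50° or more, above the 45° needed.

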